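Put the remote away and tug-test the case lid

TASK

Move the remote control from the desk stand, where it stands on its long edge, into the nest of the open hard case, lying flat with its buttons up; on the way set it down on the desk, flat with its buttons up, let go and take it again across its width. Then swing the lid shut, press its front down until the catch snaps in, and tug the orange lift bar upward to check: the bar must rise on its springs while the lid stays shut, and if the lid gives, press harder and tug again. Leave the lid caught and the bar let go, and do not shift the other things on the desk.

Things in the scene. Friction and masses are not known exactly. Their poses are not given: they have to be found in the camera images.
- remote: Black remote control, 163 long (its x) x 48 wide (its y) x 19 mm thick (its z), 0.11 kg; origin at the middle of its back (underside); z points out of the button face. (Not the other remote at the back of the desk.) At the start it stands on a long edge (its z level) in one of the three channels of the stand.
- calculator: Dark pocket calculator, 122 x 72 x 14 mm, standing on a long edge in another channel, its top 77 mm above the desk; origin at the middle of its back. Must stay in the stand (within 40 mm).
- ruler: Pale clear ruler, 160 x 30 x 8 mm, standing on edge in the third channel, its top 35 mm above the desk; origin at the middle of its back. Must stay in the stand (within 40 mm).
- stand: Low wooden desk stand, fixed, on one side of the robot with the case on the other: base 130 (x) x 150 (y) x 5 mm; three open-ended channels along its x at y = -56, 0 and +56 mm, each 26 mm wide between 4 mm walls 120 mm long that reach 27 mm above the desk. Things in the channels stand 5 mm above the desk. Origin: centre of the underside.
- case: Grey hard case, does not move: 135 deep (x) x 205 wide (y), walls 5 mm thick and 38 mm high, hinge along its far (+x) rim, front facing -x. Inside is a 2 mm lining and foam blocks 12 mm high, which leave the nest. Origin: centre of the underside.
- nest (a point): Centre of the nest in the case, on the lining, 6 mm above the desk; axes as the case's. The nest is 56 mm (x) x 176 mm (y) and 12 mm deep, so the remote lies along y, either way round. In the middle 90 mm of its length there are no foam blocks: 27 mm or more is free for a finger on either side of the remote.
- case_hinge (a point): Middle of the lid's hinge axis, 38 mm above the desk, 67 mm behind the case's centre; the axis runs along the case's y.
- lid (a joint): Lid angle in rad: 0 shut, grows as it opens; it starts open, leaning back (1.9 to 2.2), and stays where it is left (stiff hinge, about 3 N at the front edge moves it). Swung shut it comes to rest on the spring catch, unlatched, at about 0.03 to 0.07. A press of about 8 to 16 N at the front (it varies) snaps it home to 0; once caught it holds a 15 N pull on the lift bar.
- lid_edge (a point): Middle of the lid's front edge, half way through its thickness; moves with the lid. The lid is a grey plate 8 mm thick, 153 mm from hinge axis to front edge, 211 mm wide, its underside level with the axis; a 9 mm skirt hangs from its front edge.
- lid_press (a point): Point on the lid's upper face 137 mm from the hinge, over the catch: its front edge is pressed here, or to either side along y clear of the lift bar; moves with the lid, z points out of the upper face.
- pull (a joint): Travel of the sprung lift bar out of the lid in m: 0 down, 0.009 fully up; it takes about 2 N to start, 5.5 N at 4 mm and 10 N at 9 mm, and springs back. In the tug it must rise past 4 mm for 0.2 s with the lid below 0.025 rad.
- pull_grip (a point): Middle of the orange lift bar, a round bar 14 mm thick and 60 mm long (along y) on two thin stems, its axis 24 mm above the lid's upper face and 122 mm from the hinge axis. Pinch it lightly across x (about 25 N): gripped there it can pivot in the fingers as the lid turns. The lid can also be pressed by pushing on top of the bar (a pinch slips). Moves with the bar; axes as the lid's.
- tape_measure: Yellow tape measure, 35 x 71 (its y) x 60 mm high, between and behind the case and stand; origin under its centre. Bystander: tape measure, can, pot, mouse, tube and figure may not shift by over 30 mm.
- can: Copper plant can, 188 (its x) x 100 x 149 mm high, origin under its middle. Bystander.
- pot: White round pot, 90 mm across, 32 mm high, origin under its centre. Bystander.
- mouse: White computer mouse, 198 (its x, with its lead) x 90 x 34 mm, origin under the middle of that. Bystander.
- tube: Red and white tube lying flat, 40 x 136 (its y) x 27 mm, origin under its centre. Bystander.
- figure: Dark blue animal figure, 56 mm across, 60 mm high, origin under its centre. Bystander.

How it is judged (in metres and radians):
On the way, in this order (a step that is already met when the one before it is completed fails the run):
1. the remote has been set down flat, buttons up, on the desk and let go (height (world z) of remote below 0.008 m and angle between remote's own z axis and vertical below 0.12 rad and horizontal distance between remote and nest above 0.08 m and contact force between the fingers and remote below 0.3 N), for 0.2 s.
2. the remote lies flat, buttons up, in the nest, let go, with the lid still open (x of remote in the frame of nest between -0.01 and 0.01 m and y of remote in the frame of nest between -0.012 and 0.012 m and z of remote in the frame of nest below 0.005 m and angle between remote's own z axis and vertical below 0.12 rad and contact force between the fingers and remote below 0.3 N and value of joint lid above 1 rad), for 0.2 s.
3. the lid is shut and caught (value of joint lid below 0.02 rad), for 0.1 s.
4. the lift bar is tugged up and the lid stays shut (value of joint pull above 0.004 m and value of joint lid below 0.025 rad), for 0.2 s.
At the end, for the whole second after the job is handed in: The remote lies flat, buttons up (within 7 degrees), in the nest within 10 mm across and 12 mm along, down on the lining and untouched by the fingers; the lid is shut (joint below 0.02 rad), the lift bar is back down (below 1.5 mm), and all is at rest (x of remote in the frame of nest between -0.01 and 0.01 m and y of remote in the frame of nest between -0.012 and 0.012 m and z of remote in the frame of nest below 0.005 m and angle between remote's own z axis and vertical below 0.12 rad and contact force between the fingers and remote below 0.3 N and value of joint lid below 0.02 rad and value of joint pull below 0.0015 m and linear speed of remote below 0.02 m/s).
It fails at once if a bystander is shifted by more than 30 mm (distance of any of tape_measure, can, pot, mouse, tube, figure from where it was at the start of the episode above 0.03 m).
It fails at once if the calculator or ruler is knocked out of the stand (distance of any of calculator, ruler from where it was at the start of the episode above 0.04 m).
It also fails if it takes over 72 s, if anything falls off the work surface, if the arm or the gripper's body presses on something with over 40 N, if the wrist force passes 120 N, or if a joint passes its speed limit or range.

ROBOT

A 6-joint arm with a two-finger parallel gripper is mounted at the origin on a cart in front of the work surface, level with it; the furniture and walls round the work are solid. World frame = base frame: x ahead of the robot, y to its left, z up, the work surface at z = 0. Lengths are in mm, angles in rad, forces in N, time in s.
With the tool pointing down it reaches from about 400 to 925 mm from the base axis. Payload 12.5 kg.
Tool frame: the origin (TCP) lies at the very end of the fingers, on their centre line; the grasp point (between the pads) lies 19 mm behind it; z points along the fingers, y is the line along which they close (so a half turn about z gives the same grasp; the last joint's range is limited). The gripper opens to 95 mm and grips with 3 to 60 N. Pads are 20 mm wide; open, the fingers measure 119 mm over their backs; the gripper's body (75 mm by 180 mm) begins 59 mm behind the grasp point.
Start: joints at [-0.106, 0.491, 1.559, -0, 1.092, -0.106], TCP at [625.017, 0.021, 214.661] pointing down, gripper open.
Joint ranges: [-3.1, 3.1], [-0.84, 2.19], [0.05, 2.79], [-1.13, 4.28], [0.06, 2.93], [-2.69, 2.69]. Speed limits (rad/s): [2.22, 2.22, 2.79, 3.14, 3.14, 3.14].

INTERFACE

Orientations are given as [roll, pitch, yaw] about the fixed x, y, z axes, in that order (R = Rz(yaw) Ry(pitch) Rx(roll)).
In Python, from cell import * gives the robot as it stands.
- The arm moves only by the tool jog_arm, never from a script. Its argument "targets" is a list of rows, each an object with "turn": the turn, a rotation vector about the world's x, y, z in degrees, a list of three; "slide": the shift along the world's x, y, z in mm, a list of three; "claw": the opening in per cent of the stroke, from 0 (shut) to 100 (fully open). In form: [{"turn": [wx, wy, wz], "slide": [x, y, z], "claw": claw}, ...]. A call has 1 to 5 rows; each row shifts and turns the commanded pose from where the row before left it; what a row does not reach is not made up. A row lasts 1/8 s, in which the tool goes at most 62.5 mm and 10.7 degrees, less where a joint would pass 70% of its speed; a pose out of reach is approached as far as the arm can. A call with a gripper value outside its range is refused whole. The fingers move at their own pace and stop on an object; the grip force is fixed at half the most. Time passes only in rows, so rows that do not move let the fingers close. It gives the time, the measured TCP pose, the force, the opening and the grip force at its end, in the units of the state.
- state(): the state, without advancing time (a new reading comes with each control period).
- read_camera(name): name is "scene" or "side" or "wrist"; returns a dict with "frame" (400x640x3 uint8, blue, green, red), "mtx" (3x3 intrinsics, pixels), "k1" (the pictures are not rectified: a ray, as slopes to the right and down, at radius r is drawn at 1 + k1 r^2 times it, then the intrinsics apply), "R" (3x3) and "t" (3): a world point X has camera coordinates R X + t. Camera axes: x right, y down, z forward; pixel columns grow to the right and rows downward; lengths in mm; the calibration is good to about 2 mm. A picture is of the moment at which its call begins. There is no depth.
- job_done(): hands the job in; it is judged then, once.
Trained networks look in the newest picture that a camera, given by its name, has taken for a name from the list of things; names that differ only in an ending like _2 or _b are one class to them, and where a whole thing is asked for, a point or a joint stands for the part that bears it (a point fixed in the world has none). Each returns a list of dicts, best first, with "conf" (0 to 1); they miss things now and then, are a little off and sometimes report something else, mostly with a low value. They report only what shows in the picture. A call takes as long as a camera call.
- look_for(query, camera): "xy" ([column, row] in pixels, amid what is visible of it).
The state is a dict: "t": time; "joints": joint angles; "qvel": joint speeds; "tau": joint torques, N m; "eef_pos": TCP position; "tcp_rot": TCP orientation; "ft_force": force on the tool from outside, world axes, zero at the start; "moment": the same for the moment, N m; "opening": opening from 0.0 (shut) to 1.0 (fully open); "grip_force": force on a finger pad.
Only numpy, scipy, OpenCV 4.12 (cv2) and the standard library are available. Lean on these libraries where they do the work, as an engineer would, in place of code of your own. Each camera call takes 0.05 s, during which the arm holds its last target. There are 200 camera calls.

## Working session

There is one attempt and no reset: what is moved stays moved. The work goes in short steps, Python scripts to look and compute and a tool call to move; the robot and the scene stay as the last step left them, time stands still between calls to the robot, and variables do not carry over. Pictures are saved under pics/ and viewed, at most 10 in all, crops included, and the job is handed in when it is done.

Besides the shell and the picture viewer there is one more tool, called after "Call:" by a JSON object that holds its "method" and its "body", one argument or row to a line. jog_arm: Moves the arm, as the interface text tells. Its arguments: {"type":"object","properties":{"targets":{"type":"array","items":{"type":"object","properties":{"turn":{"type":"array","items":{"type":"number"}},"slide":{"type":"array","items":{"type":"number"}},"claw":{"type":"number"}}}}},"required":["targets"]}

```bash
mkdir -p pics
cat > h.py <<'E'
from cell import *
import numpy as np, cv2
def ray(c,uv):
    K=c["mtx"]; d=np.array([(uv[0]-K[0][2])/K[0][0],(uv[1]-K[1][2])/K[1][1]]); s=d.copy()
    for _ in range(30): s=d/(1+c["k1"]*(s@s))
    R=np.array(c["R"]); v=R.T@np.array([s[0],s[1],1]); o=-R.T@np.array(c["t"])
    return o,v/np.linalg.norm(v)
def atz(c,uv,z):
    o,v=ray(c,uv); return o+v*(z-o[2])/v[2]
def tri(cs,uvs):
    A=np.zeros((3,3));b=np.zeros(3);L=[]
    for c,u in zip(cs,uvs):
        o,v=ray(c,u);P=np.eye(3)-np.outer(v,v);A+=P;b+=P@o;L.append((o,v))
    X=np.linalg.solve(A,b); return X,[round(float(np.linalg.norm((np.eye(3)-np.outer(v,v))@(X-o))),1) for o,v in L]
def proj(c,X):
    x=np.array(c["R"])@np.array(X,float)+np.array(c["t"]); s=x[:2]/x[2]; s=s*(1+c["k1"]*(s@s)); K=c["mtx"]
    return np.array([K[0][0]*s[0]+K[0][2],K[1][1]*s[1]+K[1][2]])
E
python3 - <<'E'
from h import *
import pickle
np.set_printoptions(precision=1,suppress=True)
cs={n:read_camera(n) for n in ("scene","side","wrist")}
pickle.dump(cs,open("c0.pkl","wb"))
for n,c in cs.items():
    cv2.imwrite(f"pics/{n}0.png",c["frame"]); R=np.array(c["R"]); print(n,c["mtx"][0],c["k1"],-R.T@c["t"])
for q in ("remote","calculator","ruler","stand","case","lid","pull_grip","tape_measure"):
    for n in ("scene","side"):
        print(q,n,[(np.round(d["xy"]),round(d["conf"],2)) for d in look_for(q,n)[:3]])
print(state())
E
```

```text
scene [502.2   0.  318. ] 0.020901135242346543 [-334.3  742.6  977.9]
side [406.4   0.  320.6] 0.016001449139490923 [  424.3 -1088.3   573.3]
wrist [315.4   0.  316. ] -0.011576868841950876 [625.3  73.  384.4]
remote scene []
remote side [(array([322., 221.]), 0.59), (array([300., 172.]), 0.47)]
calculator scene []
calculator side [(array([367., 176.]), 0.74), (array([296., 227.]), 0.73)]
ruler scene []
ruler side [(array([297., 243.]), 0.76)]
stand scene []
stand side [(array([301., 249.]), 0.68)]
case scene [(array([261., 226.]), 0.79)]
case side [(array([298., 174.]), 0.58)]
lid scene [(array([252., 206.]), 0.93)]
lid side [(array([321., 158.]), 0.73)]
pull_grip scene [(array([262., 229.]), 0.22)]
pull_grip side []
tape_measure scene [(array([296., 194.]), 0.9), (array([193., 249.]), 0.45), (array([286., 182.]), 0.26)]
tape_measure side [(array([350., 198.]), 0.88)]
{'t': 0.95, 'joints': array([-0.1,  0.5,  1.6, -0. ,  1.1, -0.1]), 'qvel': array([-0.,  0., -0.,  0., -0.,  0.]), 'tau': array([  0. , -61.2, -25.8,   0.1,   0. ,  -0. ]), 'eef_pos': array([625. ,   0. , 214.7]), 'tcp_rot': array([3.1, 0. , 1.6]), 'ft_force': array([ 1.1, -0.2,  0. ]), 'moment': array([-0.1, -0. ,  0. ]), 'grip_force': 0.0, 'opening': 0.9989689166786754}
```

Run:
```python
import cv2,numpy as np
a=cv2.imread("pics/scene0.png");b=cv2.imread("pics/side0.png")
cv2.imwrite("pics/sc0.png",cv2.resize(a[100:400,80:480],(800,600),interpolation=cv2.INTER_CUBIC))
cv2.imwrite("pics/sd0.png",cv2.resize(b[110:290,190:430],(800,600),interpolation=cv2.INTER_CUBIC))
```

```text
(no output)
```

View pics/sc0.png

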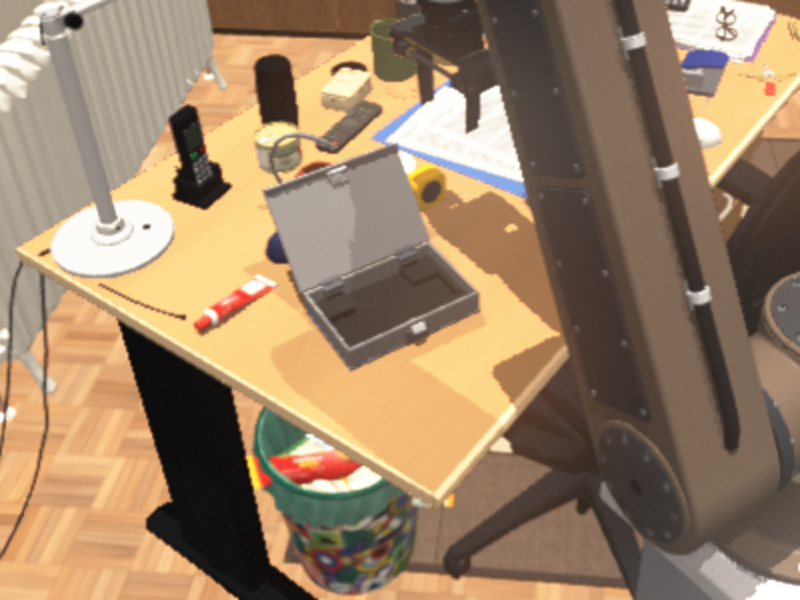

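View pics/sd0.png

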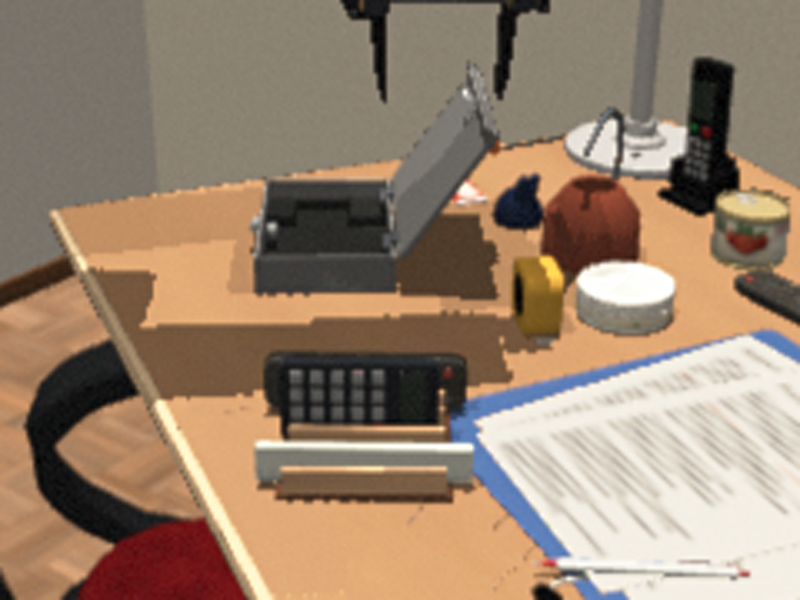

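The scene view shows the case, open, with its front face at crop (350-480, 300-360) and the tape measure at (425,185). The side view shows the stand: ruler at (365,465), calculator at (360,395), and the remote behind it in the far channel. The remote's ends are at x≈265 and 465, with a red button on its camera-facing (-y) side.

Run:
```python
from h import *
import pickle
np.set_printoptions(precision=0,suppress=True)
cs=pickle.load(open("c0.pkl","rb"))
S=lambda u,v:(190+u*.3,110+v*.3); C=lambda u,v:(80+u*.5,100+v*.5)
sd,sc=cs["side"],cs["scene"]
for n,p,z in [("wallfrontL",(278,466),27),("wallfrontR",(446,466),27),("ruler topL",(255,443),35),("ruler topR",(473,446),35),("rem topL",(268,354),53),("rem topR",(465,356),53),("case fr near top",(258,255),38),("case nearback",(393,255),38),("tapefoot",(535,335),0),("pot",(625,300),15)]:
    print(n,atz(sd,S(*p),z))
for n,p,z in [("case front near bot",(478,300),0),("case fl bot",(352,362),0),("fl top",(345,348),38),("nr top",(477,292),38),("back l top",(303,293),38),("back r top",(425,247),38),("lid tl",(267,188),140),("lid tr",(397,148),140),("tape",(430,205),0),("tube",(235,305),10)]:
    print(n,atz(sc,C(*p),z))
w=cs["wrist"]; print(np.array(w["R"]))
```

```text
wallfrontL [ 464. -259.   27.]
wallfrontR [ 584. -276.   27.]
ruler topL [ 448. -238.   35.]
ruler topR [ 606. -265.   35.]
rem topL [ 465. -137.   53.]
rem topR [ 619. -162.   53.]
case fr near top [469.  86.  38.]
case nearback [595.  70.  38.]
tapefoot [710. -37.   0.]
pot [802.  -9.  15.]
case front near bot [482.  67.   0.]
case fl bot [498. 273.   0.]
fl top [493. 284.  38.]
nr top [464.  84.  38.]
back l top [619. 269.  38.]
back r top [588.  80.  38.]
lid tl [736. 242. 140.]
lid tr [698.  43. 140.]
tape [704. -18.   0.]
tube [688. 341.  10.]
[[ 1.  0. -0.]
 [ 0. -1.  0.]
 [-0. -0. -1.]]
```

View pics/wrist0.png

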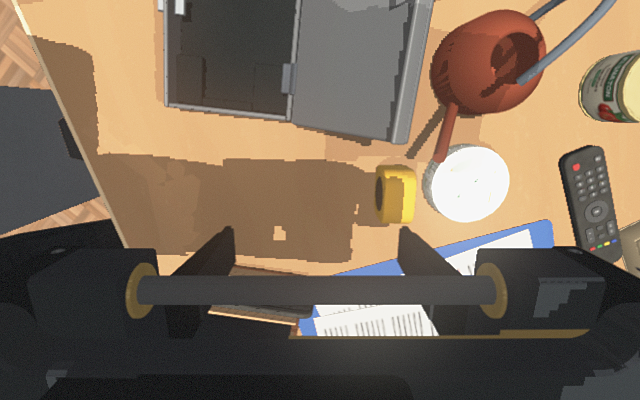

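The wrist view shows the case's corner (165,105), the tape (395,195), the pot (468,183), and the stand half hidden at (265,295). It looks straight down, with image up = +y. Next I move over the stand.

Call:
{"method": "jog_arm", "body": {
  "targets": [
    {"slide": [-15,-45,0],"turn": [0,0,0],"claw": 100},
    {"slide": [-15,-45,0],"turn": [0,0,0],"claw": 100},
    {"slide": [-15,-45,0],"turn": [0,0,0],"claw": 100},
    {"slide": [0,0,0],"turn": [0,0,0],"claw": 100}
  ]
}}

```text
t: 1.45
eef_pos: [579.2, -137.5, 214.8]
tcp_rot: [3.141, 0.0, 1.567]
ft_force: [0.2, 0.1, 0.3]
opening: 1.001
grip_force: 0.0
```

Run:
```python
from h import *
import pickle
pickle.dump(read_camera("wrist"),open("w1.pkl","wb"))
```

Call:
{"method": "jog_arm", "body": {
  "targets": [
    {"slide": [-13,-45,0],"turn": [0,0,0],"claw": 100},
    {"slide": [-13,-45,0],"turn": [0,0,0],"claw": 100},
    {"slide": [-13,-45,0],"turn": [0,0,0],"claw": 100},
    {"slide": [0,0,0],"turn": [0,0,0],"claw": 100}
  ]
}}

```text
t: 2.0
eef_pos: [540.8, -271.4, 214.5]
tcp_rot: [3.141, 0.0, 1.569]
ft_force: [0.5, 0.2, 0.5]
opening: 0.997
grip_force: 0.0
```

Run:
```python
from h import *
import pickle
c=read_camera("wrist"); a=pickle.load(open("w1.pkl","rb"))
pickle.dump(c,open("w2.pkl","wb"))
cv2.imwrite("pics/w12.png",np.vstack([a["frame"][40:300,100:500],c["frame"][0:260,100:500]]))
for q in ("remote","calculator","ruler"): print(q,[(np.round(d["xy"]),round(d["conf"],2)) for d in look_for(q,"wrist")[:3]])
```

```text
remote [(array([313.,  61.]), 0.63)]
calculator [(array([300., 114.]), 0.97)]
ruler [(array([304., 162.]), 0.91)]
```

View pics/w12.png

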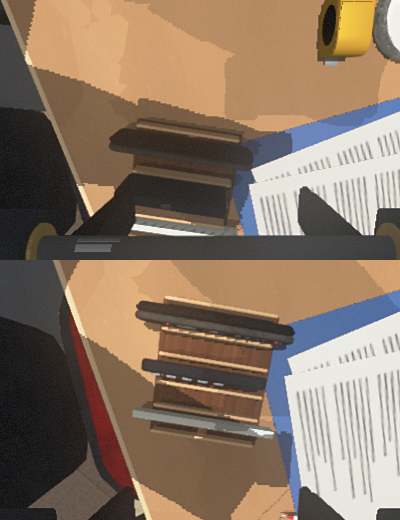

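The upper view (w1) shows the remote as the top dark bar from (110,143) to (250,158). The lower view (w2) shows the remote (138,310)–(293,335), calculator (142,366)–(267,382) and ruler (133,412)–(273,433). I zoom in on the remote.

Run:
```python
from h import *
import pickle
a,c=[pickle.load(open(f"w{i}.pkl","rb")) for i in (1,2)]
g=lambda f,x,y:cv2.resize(cv2.convertScaleAbs(f[y:y+72,x:x+200],alpha=1.6,beta=25),(800,288),interpolation=cv2.INTER_CUBIC)
cv2.imwrite("pics/z.png",np.vstack([g(a["frame"],180,155),g(c["frame"],210,30)]))
```

```text
(no output)
```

View pics/z.png

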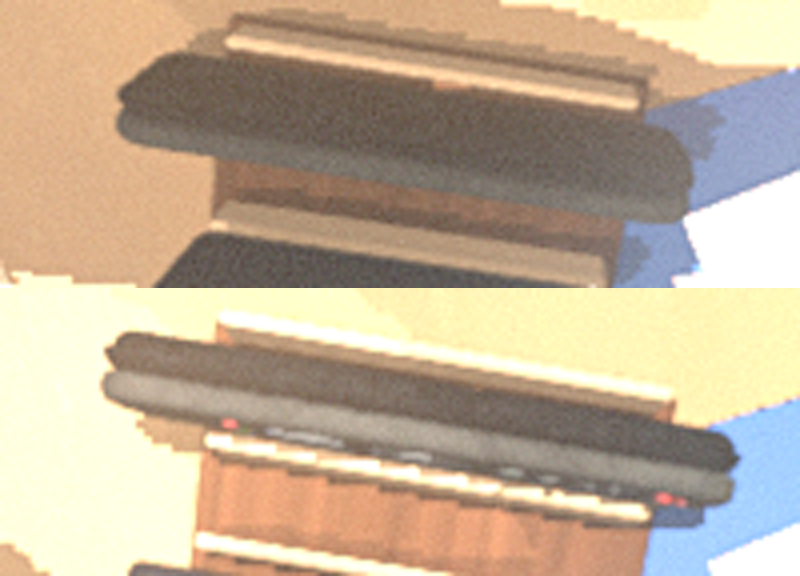

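Run:
```python
from h import *
import pickle
np.set_printoptions(precision=1,suppress=True)
a,c=[pickle.load(open(f"w{i}.pkl","rb")) for i in (1,2)]
A=lambda u,v:(180+u/4,155+v/4); C=lambda u,v:(210+u/4,30+(v-288)/4)
for n,p,q in [("ridgeL",(118,108),(107,370)),("ridgeR",(691,187),(736,475)),("lowL",(125,138),(110,398)),("lowR",(680,220),(728,502)),("wall L",(230,38),(220,318)),("wall R",(638,105),(672,400)),("wall2 L",(215,225),(205,440)),("wall2 R",(607,270),(648,517))]:
    print(n,*tri([a,c],[A(*p),C(*q)]), atz(c,C(*q),53 if n[0]!="w" else 27))
print(np.array(c["R"]),-np.array(c["R"]).T@c["t"],state()["eef_pos"])
```

```text
ridgeL [ 462.1 -138.2   44. ] [0.4, 0.4] [ 464.5 -139.9   53. ]
ridgeR [ 621.4 -162.6   39.3] [0.1, 0.1] [ 618.4 -164.1   53. ]
lowL [ 464.  -145.5   48.3] [0.3, 0.3] [ 464.8 -146.2   53. ]
lowR [ 617.7 -169.9   47.7] [0.3, 0.3] [ 616.8 -170.4   53. ]
wall L [ 488.2 -122.1   22.2] [0.4, 0.4] [ 488.6 -123.    27. ]
wall R [ 607.1 -142.2   23. ] [0.1, 0.1] [ 606.5 -142.8   27. ]
wall2 L [ 494.2 -160.    81.1] [2.1, 2.1] [ 483.3 -152.5   27. ]
wall2 R [ 594.9 -175.6   71.9] [1.1, 1.1] [ 601.4 -172.    27. ]
[[ 1.  -0.  -0. ]
 [-0.  -1.   0.3]
 [-0.  -0.3 -1. ]] [ 541.3 -198.4  384.8] [ 541.6 -268.5  214.7]
```

Remote centre is about (541,-150), top at about 53 mm, yaw -9°; the walls and heights agree with the text. I rotate and approach.

Call:
{"method": "jog_arm", "body": {
  "targets": [
    {"slide": [0,24,-10],"turn": [0,0,10.2],"claw": 45},
    {"slide": [0,24,-10],"turn": [0,0,10.2],"claw": 45},
    {"slide": [0,24,-10],"turn": [0,0,10.2],"claw": 45},
    {"slide": [0,24,-10],"turn": [0,0,10.2],"claw": 45},
    {"slide": [0,23,-10],"turn": [0,0,10.2],"claw": 45}
  ]
}}

```text
t: 2.82
eef_pos: [541.3, -148.7, 164.5]
tcp_rot: [3.141, 0.0, 2.469]
ft_force: [-1.0, -0.3, -0.0]
opening: 0.532
grip_force: 0.0
```

Call:
{"method": "jog_arm", "body": {
  "targets": [
    {"slide": [0,0,-15],"turn": [0,0,10.2],"claw": 45},
    {"slide": [0,0,-15],"turn": [0,0,10.2],"claw": 45},
    {"slide": [0,0,-15],"turn": [0,0,9.6],"claw": 45},
    {"slide": [0,0,0],"turn": [0,0,0],"claw": 45}
  ]
}}

```text
t: 3.32
eef_pos: [540.9, -149.6, 119.0]
tcp_rot: [3.141, -0.002, 2.985]
ft_force: [-0.9, 0.9, 0.8]
opening: 0.451
grip_force: 0.0
```

Run:
```python
from h import *
c=read_camera("wrist"); print(state()["joints"],state()["eef_pos"],state()["tcp_rot"])
f=np.vstack([c["frame"],read_camera("side")["frame"][130:270,190:430].repeat(2,0).repeat(2,1)[:200].copy() if 0 else c["frame"][:0]])
s=cv2.resize(read_camera("side")["frame"][150:270,220:412],(640,400))
o=cv2.resize(np.vstack([c["frame"],s]),(480,600)); cv2.imwrite("pics/a.png",o)
```

```text
[-3.87980686e-01  5.17726437e-01  1.81552102e+00  2.56542903e-04
  8.08950224e-01 -1.79951433e+00] [ 541.1899438  -149.93654186  119.68830373] [ 3.14127479e+00 -5.47219746e-04  2.98215292e+00]
```

View pics/a.png

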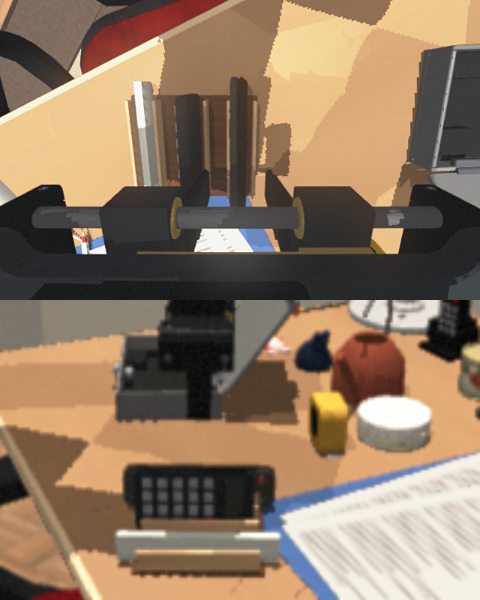

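Top: the remote (col 238) sits midway between the fingers (195, 275), and the calculator (col 187) is clear. Descend.

Call:
{"method": "jog_arm", "body": {
  "targets": [
    {"slide": [0,0,-40],"turn": [0,0,0],"claw": 45},
    {"slide": [0,0,-32],"turn": [0,0,0],"claw": 45},
    {"slide": [0,0,-16],"turn": [0,0,0],"claw": 45},
    {"slide": [0,0,0],"turn": [0,0,0],"claw": 45},
    {"slide": [0,0,0],"turn": [0,0,0],"claw": 0}
  ]
}}

```text
t: 4.05
eef_pos: [541.6, -151.1, 32.8]
tcp_rot: [-3.141, 0.002, 2.984]
ft_force: [0.7, 0.2, 0.9]
opening: 0.391
grip_force: 0.0
```

Call:
{"method": "jog_arm", "body": {
  "targets": [
    {"slide": [0,0,0],"turn": [0,0,0],"claw": 0},
    {"slide": [0,0,0],"turn": [0,0,0],"claw": 0},
    {"slide": [0,0,0],"turn": [0,0,0],"claw": 0}
  ]
}}

```text
t: 4.42
eef_pos: [541.4, -150.5, 32.4]
tcp_rot: [3.141, 0.001, 2.984]
ft_force: [0.6, 5.0, 5.0]
opening: 0.196
grip_force: 29.6
```

Call:
{"method": "jog_arm", "body": {
  "targets": [
    {"slide": [0,0,15],"turn": [0,0,0],"claw": 0},
    {"slide": [0,0,40],"turn": [0,0,0],"claw": 0},
    {"slide": [0,0,45],"turn": [0,0,0],"claw": 0},
    {"slide": [0,30,20],"turn": [0,0,0],"claw": 0},
    {"slide": [0,30,0],"turn": [0,0,0],"claw": 0}
  ]
}}

```text
t: 5.05
eef_pos: [541.6, -90.8, 154.5]
tcp_rot: [-3.141, 0.004, 2.984]
ft_force: [0.8, 0.2, -2.1]
opening: 0.197
grip_force: 29.2
```

Call:
{"method": "jog_arm", "body": {
  "targets": [
    {"slide": [0,10,0],"turn": [-8.9,1.4,0],"claw": 0},
    {"slide": [0,0,0],"turn": [-8.9,1.4,0],"claw": 0},
    {"slide": [0,0,0],"turn": [-8.9,1.4,0],"claw": 0},
    {"slide": [0,0,0],"turn": [-8.9,1.4,0],"claw": 0},
    {"slide": [0,0,0],"turn": [-8.9,1.4,0],"claw": 0}
  ]
}}

```text
t: 5.68
eef_pos: [541.5, -80.9, 153.4]
tcp_rot: [-2.35, 0.004, 2.985]
ft_force: [-0.5, -0.6, -0.5]
opening: 0.198
grip_force: 29.2
```

Run:
```python
from h import *
from scipy.spatial.transform import Rotation as Ro
s=state(); print(s["joints"],s["eef_pos"],s["opening"],s["grip_force"]); M=Ro.from_euler("xyz",s["tcp_rot"]).as_matrix(); print(M.round(3))
cv2.imwrite("pics/b.png",cv2.resize(read_camera("side")["frame"][80:280,190:430],(720,600)))
```

```text
[ 0.07729599  0.60696487  1.80157854 -0.86486846  1.14403818 -0.79155516] [541.53178875 -80.86189214 153.36023844] 0.19782727642733494 29.215180417522788
[[-0.988  0.113 -0.108]
 [ 0.156  0.694 -0.703]
 [-0.004 -0.711 -0.703]]
```

View pics/b.png

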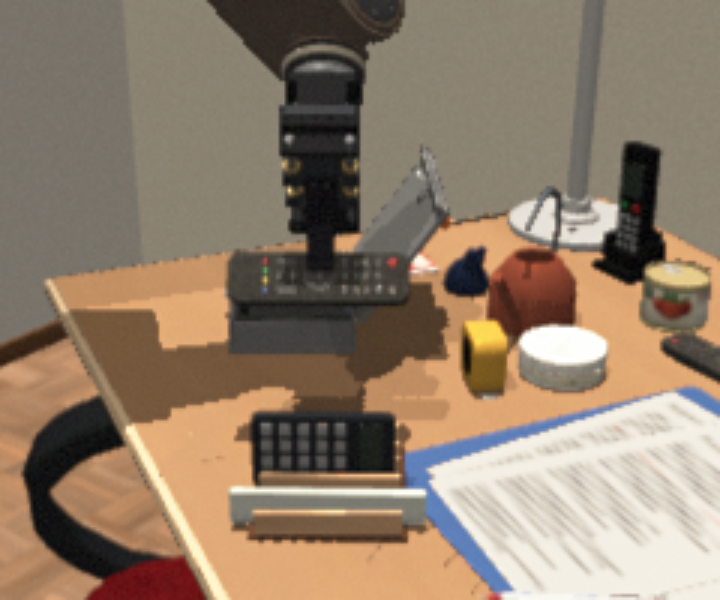

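The remote is held tilted 45°, buttons up toward the camera at (320,275). Lower it to the desk.

Call:
{"method": "jog_arm", "body": {
  "targets": [
    {"slide": [0,0,-40],"turn": [0,0,0],"claw": 0},
    {"slide": [0,0,-40],"turn": [0,0,0],"claw": 0},
    {"slide": [0,0,-30],"turn": [0,0,0],"claw": 0},
    {"slide": [0,0,-10],"turn": [0,0,0],"claw": 0},
    {"slide": [0,0,-4],"turn": [0,0,0],"claw": 0}
  ]
}}

```text
t: 6.35
eef_pos: [541.4, -81.2, 28.3]
tcp_rot: [-2.356, 0.001, 2.984]
ft_force: [-0.1, 1.3, -0.9]
opening: 0.201
grip_force: 29.2
```

Call:
{"method": "jog_arm", "body": {
  "targets": [
    {"slide": [0,0,-3],"turn": [0,0,0],"claw": 0}
  ]
}}

```text
t: 6.48
eef_pos: [541.9, -81.2, 26.1]
tcp_rot: [-2.355, 0.003, 2.985]
ft_force: [3.7, 2.4, 7.2]
opening: 0.198
grip_force: 29.4
```

Call:
{"method": "jog_arm", "body": {
  "targets": [
    {"slide": [0,0,0],"turn": [0,0,0],"claw": 34},
    {"slide": [0,0,0],"turn": [0,0,0],"claw": 34},
    {"slide": [2,11,11],"turn": [0,0,0],"claw": 36},
    {"slide": [2,14,14],"turn": [0,0,0],"claw": 40},
    {"slide": [3,20,20],"turn": [0,0,0],"claw": 45}
  ]
}}

```text
t: 7.1
eef_pos: [548.1, -34.8, 70.9]
tcp_rot: [-2.356, 0.001, 2.985]
ft_force: [-0.8, -0.5, 0.6]
opening: 0.434
grip_force: 0.0
```

Call:
{"method": "jog_arm", "body": {
  "targets": [
    {"slide": [0,5,35],"turn": [0,0,0],"claw": 60},
    {"slide": [0,0,50],"turn": [0,0,0],"claw": 60},
    {"slide": [0,0,0],"turn": [0,0,0],"claw": 60}
  ]
}}

```text
t: 7.48
eef_pos: [549.2, -29.6, 158.7]
tcp_rot: [-2.358, 0.007, 2.986]
ft_force: [-0.0, 0.4, 0.5]
opening: 0.596
grip_force: 0.0
```

Run:
```python
from h import *
import pickle
s=state(); print(s["eef_pos"],s["ft_force"])
c=read_camera("side"); pickle.dump(c,open("s3.pkl","wb"))
cv2.imwrite("pics/c.png",cv2.resize(c["frame"][140:260,220:380],(800,600),interpolation=cv2.INTER_CUBIC))
```

```text
[549.16088223 -29.63490743 158.73430665] [-0.00472868  0.37676989  0.48075604]
```

View pics/c.png

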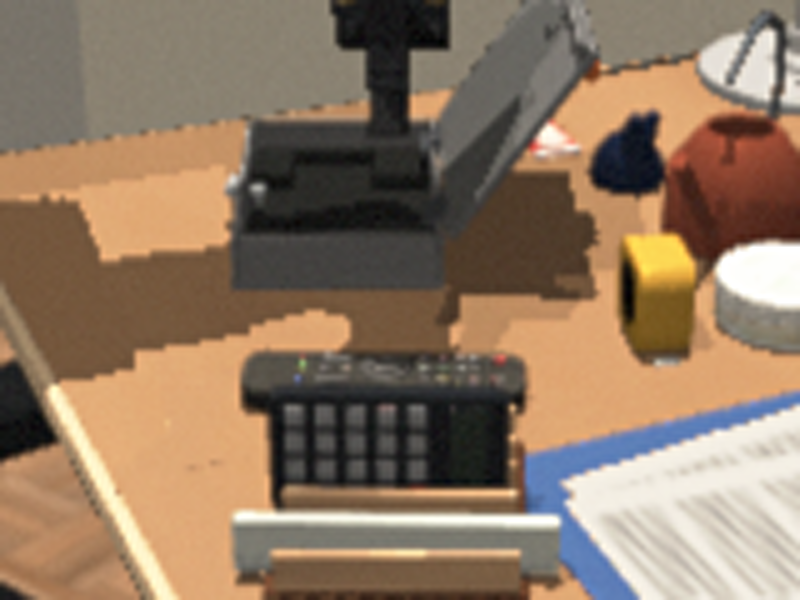

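The remote lies flat with its buttons up at crop (240–525, 355–395), just behind the calculator. Now I bring the tool upright for a near measurement.

Call:
{"method": "jog_arm", "body": {
  "targets": [
    {"slide": [10,-8,10],"turn": [8.9,-1.4,0],"claw": 75},
    {"slide": [10,-8,10],"turn": [8.9,-1.4,0],"claw": 75},
    {"slide": [10,-8,10],"turn": [8.9,-1.4,0],"claw": 75},
    {"slide": [10,-8,10],"turn": [8.9,-1.4,0],"claw": 75},
    {"slide": [10,-8,10],"turn": [8.9,-1.4,0],"claw": 75}
  ]
}}

```text
t: 8.15
eef_pos: [598.4, -70.5, 204.8]
tcp_rot: [3.136, 0.0, 2.985]
ft_force: [-0.4, -0.3, -1.1]
opening: 0.754
grip_force: 0.0
```

Run:
```python
from h import *
import pickle
np.set_printoptions(precision=1,suppress=True)
s=state(); print(s["eef_pos"],s["tcp_rot"])
c=read_camera("wrist"); pickle.dump(c,open("w3.pkl","wb"))
d=look_for("remote","wrist"); print(d)
# rectify to plane z=19 at 0.5 mm/px? region x 430..680,y -180..20
def rect(c,z,x0,x1,y0,y1,m):
    xs=np.arange(x0,x1,m);ys=np.arange(y1,y0,-m);out=np.zeros((len(ys),len(xs),2),np.float32)
    for i,y in enumerate(ys):
        for j,x in enumerate(xs): out[i,j]=proj(c,(x,y,z))
    return cv2.remap(c["frame"],out,None,cv2.INTER_LINEAR)
r=rect(c,15,430,680,-180,40,1.)
g=cv2.cvtColor(r,cv2.COLOR_BGR2GRAY); 
cv2.imwrite("pics/d.png",np.hstack([cv2.resize(r,(550,484)),cv2.resize(c["frame"],(240,484))]))
```

```text
[598.4 -70.5 204.8] [3.1 0.  3. ]
[{'xy': [310.6, 121.2], 'conf': 0.67}]
```

View pics/d.png

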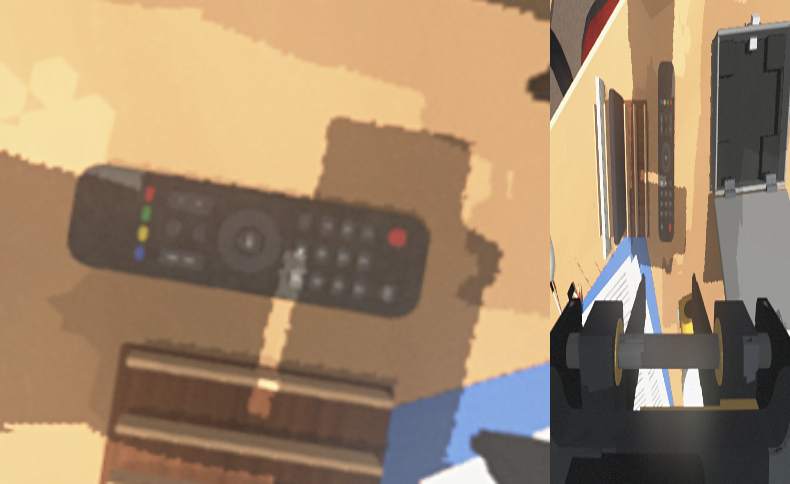

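The remote is flat at centre (543,-69.5), yaw -8.7°, from rectified corners (72,165)–(430,318) in 2.2 px/mm; its length comes to 163 mm as it should. Now I grasp across the width.

Call:
{"method": "jog_arm", "body": {
  "targets": [
    {"slide": [-28,0,-40],"turn": [0,0,0],"claw": 75},
    {"slide": [-27,1,-50],"turn": [0,0,0],"claw": 75},
    {"slide": [0,0,-50],"turn": [0,0,0],"claw": 75},
    {"slide": [0,0,-40],"turn": [0,0,0],"claw": 75},
    {"slide": [0,0,-20],"turn": [0,0,0],"claw": 75}
  ]
}}

```text
t: 8.88
eef_pos: [541.3, -68.5, 1.8]
tcp_rot: [-3.141, -0.005, 2.986]
ft_force: [0.9, 0.1, 0.2]
opening: 0.751
grip_force: 0.0
```

Call:
{"method": "jog_arm", "body": {
  "targets": [
    {"slide": [0,0,0],"turn": [0,0,0],"claw": 75},
    {"slide": [0,0,0],"turn": [0,0,0],"claw": 0},
    {"slide": [0,0,0],"turn": [0,0,0],"claw": 0},
    {"slide": [0,0,0],"turn": [0,0,0],"claw": 0},
    {"slide": [0,0,0],"turn": [0,0,0],"claw": 0}
  ]
}}

```text
t: 9.5
eef_pos: [543.1, -69.9, 5.1]
tcp_rot: [3.142, 0.001, 2.984]
ft_force: [-0.1, 2.3, 4.0]
opening: 0.494
grip_force: 30.0
```

Call:
{"method": "jog_arm", "body": {
  "targets": [
    {"slide": [0,0,20],"turn": [0,0,0],"claw": 0},
    {"slide": [0,0,45],"turn": [0,0,0],"claw": 0},
    {"slide": [0,0,45],"turn": [0,0,0],"claw": 0},
    {"slide": [0,10,40],"turn": [0,0,-10],"claw": 0},
    {"slide": [0,20,20],"turn": [0,0,-10],"claw": 0}
  ]
}}

```text
t: 10.12
eef_pos: [543.4, -40.2, 176.9]
tcp_rot: [3.141, 0.003, 2.629]
ft_force: [0.7, 0.1, -1.8]
opening: 0.496
grip_force: 29.9
```

Call:
{"method": "jog_arm", "body": {
  "targets": [
    {"slide": [-2,20,5],"turn": [0,0,-10],"claw": 0},
    {"slide": [0,20,5],"turn": [0,0,-10],"claw": 0},
    {"slide": [0,20,5],"turn": [0,0,-10],"claw": 0},
    {"slide": [0,20,0],"turn": [0,0,-10],"claw": 0},
    {"slide": [0,20,0],"turn": [0,0,-10],"claw": 0}
  ]
}}

```text
t: 10.75
eef_pos: [540.8, 60.6, 189.7]
tcp_rot: [3.142, 0.0, 1.757]
ft_force: [-0.6, 0.1, -0.7]
opening: 0.493
grip_force: 29.9
```

Call:
{"method": "jog_arm", "body": {
  "targets": [
    {"slide": [0,20,0],"turn": [0,0,-10],"claw": 0},
    {"slide": [0,15,0],"turn": [0,0,-9.5],"claw": 0},
    {"slide": [0,0,0],"turn": [0,0,0],"claw": 0}
  ]
}}

```text
t: 11.12
eef_pos: [540.8, 95.6, 189.6]
tcp_rot: [-3.141, 0.0, 1.425]
ft_force: [-0.5, 0.2, -1.0]
opening: 0.494
grip_force: 29.9
```

```bash
cat >> h.py <<'E'
def rect(c,z,x0,x1,y0,y1,m):
    xs=np.arange(x0,x1,m);ys=np.arange(y1,y0,-m)
    P=np.array([[proj(c,(x,y,z)) for x in xs] for y in ys],np.float32)
    return cv2.remap(c["frame"],P,None,cv2.INTER_LINEAR)
E
python3 - <<'E'
from h import *
import pickle
np.set_printoptions(precision=2,suppress=True)
s=state(); print(s["eef_pos"],s["tcp_rot"],s["joints"])
c=read_camera("wrist"); pickle.dump(c,open("w4.pkl","wb"))
print(look_for("case","wrist"),look_for("lid","wrist"),look_for("remote","wrist"))
a=pickle.load(open("w3.pkl","rb"))
r=rect(c,38,440,720,40,320,1.); q=rect(a,38,440,720,40,320,1.)
cv2.imwrite("pics/e.png",np.hstack([cv2.resize(cv2.convertScaleAbs(r,alpha=1.4,beta=20),(560,560)),cv2.resize(q,(240,240)).copy() if 0 else cv2.resize(cv2.convertScaleAbs(q,alpha=1.4,beta=20),(240,560))]))
E
```

```text
[540.78  95.57 189.6 ] [-3.14  0.    1.42] [ 0.05  0.41  1.78 -0.    0.95  0.2 ]
[{'xy': [426.9, 89.1], 'conf': 0.73}] [] []
```

View pics/e.png

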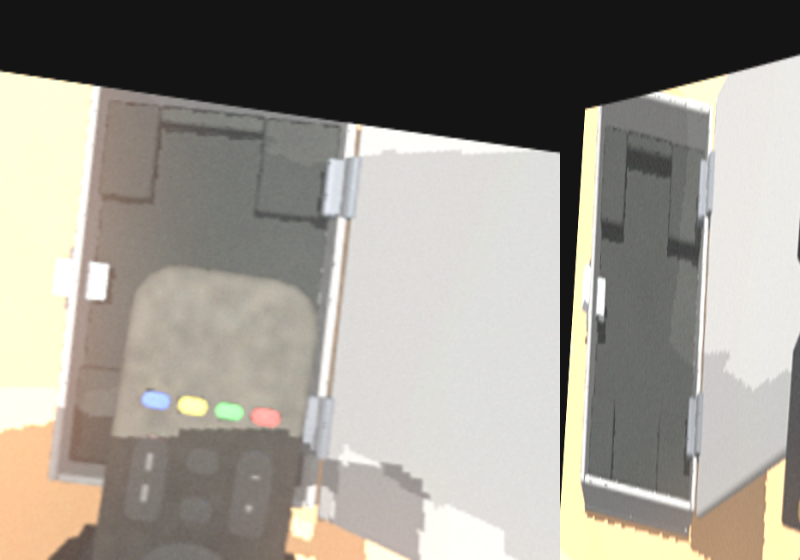

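Left (w4, rectified at z=38): front rim (100,90)–(57,478), back rim (352,125)–(318,490), catch at (85,280). Foam block edges that bound the nest are at cols 158 and 262, block ends at rows 200/215 and 368. Right (w3): the same case with near blocks at cols 613/658, row ~405.

Run:
```python
from h import *
import pickle
np.set_printoptions(precision=1,suppress=True)
a,c=[pickle.load(open(f"w{i}.pkl","rb")) for i in (3,4)]
L=lambda u,v:proj(c,(440+u/2,320-v/2,38)); Rr=lambda u,v:proj(a,(440+(u-560)*280/240,320-v/2,38))
for n,cc,p,z in [("far front blk edge top",c,L(161,105),18),("far front blk corner",c,L(154,200),18),("far back blk top",c,L(266,120),18),("far back corner",c,L(257,214),18),("front blk outer corner",c,L(102,196),18),("near front blk corner inner",c,L(118,369),18),
 ("R far front corner",a,Rr(623,238),18),("R far back corner",a,Rr(669,248),18),("R near front corner",a,Rr(614,402),18),("R near back",a,Rr(659,408),18)]:
    print(n,atz(cc,p,z))
print("catch",tri([c,a],[L(97,281),Rr(600,297)]))
for n,l,r in [("rim fr far",(98,100),(599,110)),("rim fr near",(57,478),(584,484)),("hinge far",(340,185),(706,185)),("hinge near",(318,427),(694,427)),]:
    print(n,*tri([c,a],[L(*l),Rr(*r)]))
```

```text
far front blk edge top [518.5 273.7  18. ]
far front blk corner [514.8 223.2  18. ]
far back blk top [574.3 265.7  18. ]
far back corner [569.5 215.8  18. ]
front blk outer corner [487.2 225.4  18. ]
near front blk corner inner [495.7 133.5  18. ]
R far front corner [512.8 216.6  18. ]
R far back corner [569.7 211.3  18. ]
R near front corner [501.7 129.7  18. ]
R near back [557.3 126.5  18. ]
catch (array([485.6, 180. ,  25.5]), [0.4, 0.4])
rim fr far [485.9 273.1  29.2] [1.4, 1.4]
rim fr near [467.3  79.8  33.6] [0.1, 0.1]
hinge far [610.2 227.5  38. ] [0.2, 0.2]
hinge near [597.7 106.6  37.7] [1.3, 1.3]
```

Nest centre is about (535.7,172.4), yaw ≈ -6.2°; the four block corners fit within 1–2 mm and their spacing (90 x 56) matches. I carry the remote over and lower it.

Call:
{"method": "jog_arm", "body": {
  "targets": [
    {"slide": [-2,30,-15],"turn": [0,0,2.2],"claw": 0},
    {"slide": [-2,30,-25],"turn": [0,0,0],"claw": 0},
    {"slide": [-1,17,-40],"turn": [0,0,0],"claw": 0},
    {"slide": [0,0,-40],"turn": [0,0,0],"claw": 0},
    {"slide": [0,0,0],"turn": [0,0,0],"claw": 0}
  ]
}}

```text
t: 11.95
eef_pos: [534.8, 171.4, 67.6]
tcp_rot: [-3.137, 0.002, 1.462]
ft_force: [0.2, 0.1, 0.1]
opening: 0.496
grip_force: 29.9
```

Call:
{"method": "jog_arm", "body": {
  "targets": [
    {"slide": [0,0,-20],"turn": [0,0,0],"claw": 0},
    {"slide": [0,0,-20],"turn": [0,0,0],"claw": 0},
    {"slide": [0,0,-10],"turn": [0,0,0],"claw": 0}
  ]
}}

```text
t: 12.32
eef_pos: [536.7, 171.6, 20.5]
tcp_rot: [3.14, -0.0, 1.461]
ft_force: [-0.4, 0.3, -1.1]
opening: 0.495
grip_force: 29.9
```

Call:
{"method": "jog_arm", "body": {
  "targets": [
    {"slide": [0,0,-5],"turn": [0,0,0],"claw": 0},
    {"slide": [0,0,-3],"turn": [0,0,0],"claw": 0},
    {"slide": [0,0,0],"turn": [0,0,0],"claw": 0}
  ]
}}

```text
t: 12.7
eef_pos: [536.2, 172.0, 12.0]
tcp_rot: [3.141, -0.0, 1.461]
ft_force: [0.3, 0.6, -1.8]
opening: 0.495
grip_force: 29.9
```

Call:
{"method": "jog_arm", "body": {
  "targets": [
    {"slide": [0,0,0],"turn": [0,0,0],"claw": 62},
    {"slide": [0,0,0],"turn": [0,0,0],"claw": 62},
    {"slide": [0,0,0],"turn": [0,0,0],"claw": 62},
    {"slide": [0,0,20],"turn": [0,0,0],"claw": 62},
    {"slide": [0,0,40],"turn": [0,0,0],"claw": 62}
  ]
}}

```text
t: 13.32
eef_pos: [535.3, 171.9, 71.2]
tcp_rot: [-3.139, 0.001, 1.461]
ft_force: [0.1, 0.4, 1.3]
opening: 0.622
grip_force: 0.0
```

Call:
{"method": "jog_arm", "body": {
  "targets": [
    {"slide": [-5,-20,45],"turn": [0,0,0],"claw": 62},
    {"slide": [-5,-30,50],"turn": [0,0,0],"claw": 62},
    {"slide": [0,-25,50],"turn": [0,0,0],"claw": 62},
    {"slide": [0,0,0],"turn": [0,0,0],"claw": 62}
  ]
}}

```text
t: 13.82
eef_pos: [527.3, 95.9, 220.2]
tcp_rot: [3.135, -0.001, 1.459]
ft_force: [-0.3, 1.1, 0.4]
opening: 0.617
grip_force: 0.0
```

Run:
```python
from h import *
import pickle
np.set_printoptions(precision=1,suppress=True)
s=state(); print(s["t"],s["eef_pos"],s["joints"])
c=read_camera("wrist"); pickle.dump(c,open("w5.pkl","wb"))
d=look_for("remote","wrist"); print(d)
for e in d: print(atz(c,e["xy"],22))
cs=read_camera("scene"); pickle.dump(cs,open("sc5.pkl","wb"))
for q in ("lid","pull_grip","remote"): print(q,look_for(q,"scene"))
cd=read_camera("side"); pickle.dump(cd,open("sd5.pkl","wb"))
for q in ("lid","pull_grip"): print(q,look_for(q,"side"))
# orange blobs
for n,k in (("w",c),("sc",cs),("sd",cd),("sd0",pickle.load(open("c0.pkl","rb"))["side"])):
    h=cv2.cvtColor(k["frame"],cv2.COLOR_BGR2HSV); m=cv2.inRange(h,(4,190,110),(16,255,255))
    N,l,st,ce=cv2.connectedComponentsWithStats(m); print(n,[(st[i],ce[i]) for i in np.argsort(-st[1:,4])[:4]+1])
# remote outline via colour-button search in the nest, z=25
r=rect(c,25,480,600,80,270,1.); h=cv2.cvtColor(r,cv2.COLOR_BGR2HSV); m=((h[...,1]>110)&(h[...,2]>60)).astype(np.uint8)
N,l,st,ce=cv2.connectedComponentsWithStats(m); print([(480+ce[i][0],270-ce[i][1],st[i,4],r[l==i].mean(0)) for i in range(1,N) if st[i,4]>8])
cv2.imwrite("pics/f.png",np.hstack([cv2.resize(cv2.convertScaleAbs(r,alpha=1.5,beta=20),(360,570)),cv2.resize(cs["frame"][140:290,170:340],(430,380)).copy() if 0 else np.vstack([cv2.resize(cs["frame"][150:280,180:330],(430,300)),cv2.resize(cd["frame"][110:220,240:400],(430,270))])]))
```

```text
13.825 [527.3  95.9 220.2] [ 0.1  0.4  1.8 -0.   1.   0.2]
[{'xy': [316.2, 102.4], 'conf': 0.55}]
[538.6 179.6  22. ]
lid [{'xy': [253.4, 204.4], 'conf': 0.57}]
pull_grip []
remote [{'xy': [277.0, 254.1], 'conf': 0.96}, {'xy': [348.9, 200.7], 'conf': 0.62}, {'xy': [297.1, 193.5], 'conf': 0.34}]
lid [{'xy': [321.4, 157.1], 'conf': 0.6}]
pull_grip []
w []
sc [(array([207, 329,   5,  14,  22], dtype=int32), array([208.7, 335.5])), (array([229, 333,   8,   3,  13], dtype=int32), array([233. , 333.7])), (array([189, 255,   2,   3,   5], dtype=int32), array([189.6, 255.8])), (array([618,  57,   2,   2,   4], dtype=int32), array([618.5,  57.5]))]
sd [(array([458, 280,   2,   3,   4], dtype=int32), array([458.5, 281. ])), (array([461, 282,   3,   2,   4], dtype=int32), array([462. , 282.8])), (array([458, 297,   2,   1,   2], dtype=int32), array([458.5, 297. ])), (array([465, 283,   1,   1,   1], dtype=int32), array([465., 283.]))]
sd0 [(array([458, 280,   8,   4,   9], dtype=int32), array([461.1, 282.1])), (array([455, 295,   6,   3,   6], dtype=int32), array([457.5, 296.3])), (array([467, 282,   1,   1,   1], dtype=int32), array([467., 282.]))]
[(np.float64(528.5), np.float64(220.875), np.int32(16), array([223.8, 139.5, 118.6])), (np.float64(537.6875), np.float64(219.96875), np.int32(32), array([112.5, 214.2, 228. ])), (np.float64(555.6129032258065), np.float64(217.83870967741936), np.int32(31), array([101.4, 108.6, 219.3])), (np.float64(541.6727272727272), np.float64(105.43636363636364), np.int32(55), array([ 73.5,  78.4, 162.9]))]
```

View pics/f.png

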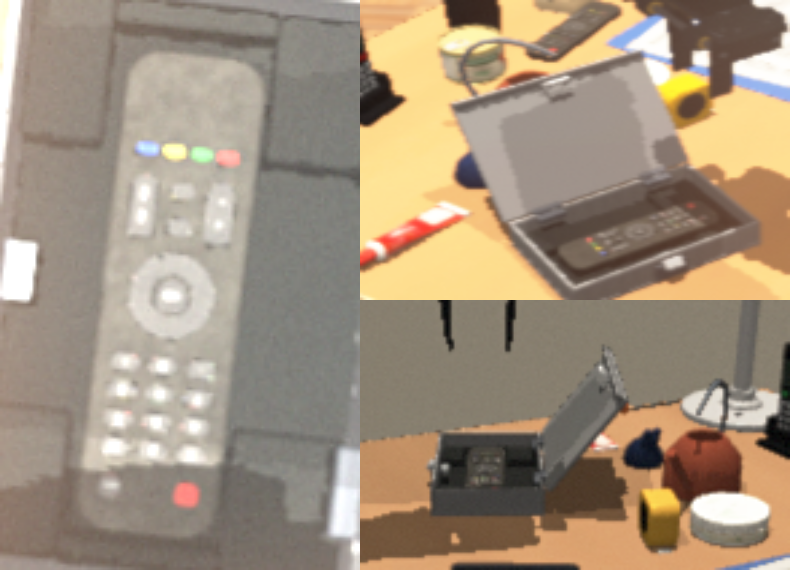

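The remote lies flat in the nest, centred between the foam blocks (button column u≈170, long axis parallel to the blocks). In the scene view the lid's top corners are at (453,103) and (643,52); in the side view the near one is at (605,350). That was the 11th picture, one over the limit of 10, so I stop viewing and work by numbers. Now I fit the lid angle.

Run:
```python
from h import *
import pickle
from scipy.optimize import least_squares
np.set_printoptions(precision=2,suppress=True)
sc=pickle.load(open("sc5.pkl","rb"));sd=pickle.load(open("sd5.pkl","rb")); w=pickle.load(open("w5.pkl","rb"))
SC=lambda u,v:np.array((180+(u-360)*150/430,150+v*130/300)); SD=lambda u,v:np.array((240+(u-360)/2.6875,110+(v-300)/2.4545))
def P(p,r,y,h):  # along lid r, y, h above lid underside
    th,hx,hy,yaw=p; a=np.array([np.cos(yaw),np.sin(yaw),0]); b=np.array([-a[1],a[0],0]); z=np.array([0,0,1.])
    d=-a*np.cos(th)+z*np.sin(th); n=a*np.sin(th)+z*np.cos(th)
    return np.array([hx,hy,38])+b*y+d*r+n*h
obs=[(sc,153,105.5,0,SC(453,103)),(sc,153,-105.5,0,SC(643,52)),(sd,153,-105.5,-4,SD(602,348))]
cor=[(sc,-67-67.5,-102.5,SC(760,240)),(sc,-134.5,102.5,SC(562,297))]
def f(p):
    e=[]
    for c,r,y,h,u in obs: e+=list(proj(c,P(p,r,y,h))-u)
    q=[0]+list(p[1:])
    for c,x,y,u in cor: e+=list(proj(c,P(q,-x,y,0))-u)
    # wrist hinge, yaw priors (2 mm ~ 1 px)
    return np.array(e+[(p[1]-606)/3,(p[2]-167)/3,(p[3]+.108)/.012])
s=least_squares(f,[2.1,606,167,-.108],loss="soft_l1"); print(s.x,s.fun)
for n,r,h in (("edge",153,4),("bar",122,32),("press",137,8)): print(n,P(s.x,r,0,h))
q=[0.05]+list(s.x[1:]);print("shut press",P(q,137,0,8),"bar",P(q,122,0,32),"edge",P(q,153,0,4))
print("orange proj side",proj(sd,P(s.x,122,-30,32)), SD(625,407))
```

```text
[  2.06 604.57 174.96  -0.12] [-1.03  1.61  0.98 -0.51 -0.38 15.63 -1.22 -6.23  1.23 -1.1  -0.48  2.65
 -1.  ]
edge [679.54 165.92 171.13]
bar [689.59 164.71 130.6 ]
press [675.57 166.4  155.13]
shut press [469.12 191.28  52.84] bar [485.18 189.35  76.06] edge [453.06 193.22  49.64]
orange proj side [332.88 150.66] [338.6  153.59]
```

```bash
cat > fit.py <<'E'
from h import *
import pickle
from scipy.optimize import least_squares
np.set_printoptions(precision=2,suppress=True)
def P(p,r,y,h):
    th,hx,hy,yaw=p; a=np.array([np.cos(yaw),np.sin(yaw),0]); b=np.array([-a[1],a[0],0]); z=np.array([0,0,1.])
    d=-a*np.cos(th)+z*np.sin(th); n=a*np.sin(th)+z*np.cos(th)
    return np.array([hx,hy,38])+b*y+d*r+n*h
E
python3 - <<'E'
from fit import *
sc=pickle.load(open("sc5.pkl","rb"));sd=pickle.load(open("sd5.pkl","rb")); w=pickle.load(open("w5.pkl","rb"))
S=lambda u,v:np.array((190+u*.3,110+v*.3)); C=lambda u,v:np.array((80+u*.5,100+v*.5))
obs=[(sc,153,105.5,0,C(267,188)),(sc,153,-105.5,0,C(397,148)),(sd,153,105.5,-4,S(470,62)),(sd,153,-105.5,-2,S(497,135))]
cor=[(sc,-134.5,-102.5,C(477,292)),(sc,-134.5,102.5,C(345,348)),(sd,-134.5,-102.5,S(257,255)),(sd,0,-102.5,S(394,256))]
def f(p):
    e=[]
    for c,r,y,h,u in obs: e+=list(proj(c,P(p,r,y,h))-u)
    q=[0]+list(p[1:])
    for c,x,y,u in cor: e+=list(proj(c,P(q,-x,y,0))-u)
    return np.array(e+[(p[1]-606)/3,(p[2]-167)/3,(p[3]+.108)/.02])
s=least_squares(f,[2.1,606,167,-.108],loss="soft_l1"); print(s.x,s.fun); pickle.dump(s.x,open("fit.pkl","wb"))
for n,r,h in (("edge",153,4),("bar",122,32),("press",137,8)): print(n,P(s.x,r,0,h))
q=[0.05]+list(s.x[1:]);print("shut press",P(q,137,0,8),"bar",P(q,122,0,32),"edge",P(q,153,0,4))
print("orange proj side",proj(sd,P(s.x,122,-30,32)), S(493,147))
E
```

```text
[  2.2  609.36 167.06  -0.12] [-2.41  0.23 -0.15 -3.29  1.23  0.48 -1.22 -0.81  0.8  -0.2   0.42  1.12
 -1.42  0.67  0.35  0.24  1.12  0.02 -0.82]
edge [701.41 155.54 159.73]
bar [705.94 154.97 118.21]
press [695.34 156.3  144.42]
shut press [473.98 184.    52.84] bar [490.04 181.99  76.06] edge [457.93 186.01  49.64]
orange proj side [338.26 155.09] [337.9 154.1]
```

Run:
```python
from fit import *
c0=pickle.load(open("c0.pkl","rb")); sc,sd,w=(c0[k] for k in("scene","side","wrist"))
for n,q,z in (("can mid top",(490,60),100),("can L",(432,60),80),("can top",(500,12),80),("spout tip",(440,160),100),("handle",(545,70),149),("hose far",(615,5),149)): print(n,atz(w,q,z))
for q in ("can","figure","tube"):
    u=[]
    for n in("scene","side"):
        read_camera(n); d=look_for(q,n); u.append(d[0]["xy"] if d else None); print(q,n,d[:2])
    if all(u): print(tri([sc,sd],u))
p=pickle.load(open("fit.pkl","rb"))
def W(u,z,w=55):
    a=np.array([np.cos(p[3]),np.sin(p[3])]); b=np.array([-a[1],a[0]]); return np.r_[p[1:3]-a*u+b*w,z]
print("start",W(-130,142))
for t in (2.2,1.9,1.57,1.3,1.0,.7,.4,.2,.05):
    ul=137*np.cos(t)-8*np.sin(t); k=max(np.sin(t),0); print(t,W(ul-12*k,38+137*np.sin(t)+8*np.cos(t)))
```

```text
can mid top [770.8  116.16 100.  ]
can L [728.81 118.94  80.  ]
can top [784.38 157.95  80.  ]
spout tip [737.25  31.91 100.  ]
handle [785.46 102.46 149.  ]
hose far [825.54 143.69 149.  ]
can scene [{'xy': [234.5, 183.4], 'conf': 0.55}]
can side [{'xy': [368.3, 176.7], 'conf': 0.72}]
(array([818.85, 118.34,  55.25]), [19.8, 19.8])
figure scene [{'xy': [217.5, 225.4], 'conf': 0.49}]
figure side [{'xy': [343.7, 172.7], 'conf': 0.72}]
(array([752.13, 237.05,   9.44]), [2.3, 2.3])
tube scene [{'xy': [196.9, 250.6], 'conf': 0.56}]
tube side [{'xy': [328.0, 167.9], 'conf': 0.5}]
(array([712.47, 331.37,  -7.92]), [1.9, 1.9])
start [745.18 205.49 142.  ]
2.2 [712.23 209.61 144.06]
1.9 [678.91 213.78 165.06]
1.57 [635.92 219.16 175.01]
1.3 [598.94 223.79 172.15]
1.0 [559.44 228.73 157.6 ]
0.7 [525.   233.04 132.38]
0.4 [498.7  236.33  98.72]
0.2 [486.9  237.81  73.06]
0.05 [481.41 238.5   52.84]
```

Call:
{"method": "jog_arm", "body": {
  "targets": [
    {"slide": [36,18,10],"turn": [0,0,0],"claw": 0},
    {"slide": [36,18,5],"turn": [0,0,0],"claw": 0},
    {"slide": [36,18,0],"turn": [0,0,0],"claw": 0},
    {"slide": [36,18,0],"turn": [0,0,0],"claw": 0},
    {"slide": [36,18,0],"turn": [0,0,0],"claw": 0}
  ]
}}

```text
t: 15.5
eef_pos: [707.1, 187.6, 231.6]
tcp_rot: [3.142, 0.0, 1.461]
ft_force: [-0.4, -0.3, 0.3]
opening: 0.15
grip_force: 0.0
```

Call:
{"method": "jog_arm", "body": {
  "targets": [
    {"slide": [38,20,0],"turn": [0,0,0],"claw": 0},
    {"slide": [0,0,-35],"turn": [0,0,0],"claw": 0},
    {"slide": [0,0,-35],"turn": [0,0,0],"claw": 0},
    {"slide": [0,0,-23],"turn": [0,0,0],"claw": 0},
    {"slide": [0,0,0],"turn": [0,0,0],"claw": 0}
  ]
}}

```text
t: 16.12
eef_pos: [743.2, 206.8, 136.5]
tcp_rot: [-3.138, 0.001, 1.461]
ft_force: [1.2, 0.0, 0.4]
opening: 0.007
grip_force: 0.0
```

Call:
{"method": "jog_arm", "body": {
  "targets": [
    {"slide": [-16,2,0],"turn": [0,0,0],"claw": 0},
    {"slide": [-15,2,4],"turn": [0,0,0],"claw": 0},
    {"slide": [-15,2,8],"turn": [0,0,0],"claw": 0},
    {"slide": [-18,2,12],"turn": [0,0,0],"claw": 0}
  ]
}}

```text
t: 16.62
eef_pos: [680.8, 214.9, 164.9]
tcp_rot: [3.138, -0.001, 1.46]
ft_force: [2.3, -0.3, -0.9]
opening: 0.001
grip_force: 0.9
```

Call:
{"method": "jog_arm", "body": {
  "targets": [
    {"slide": [-20,3,6],"turn": [0,0,0],"claw": 0},
    {"slide": [-22,3,6],"turn": [0,0,0],"claw": 0},
    {"slide": [0,0,0],"turn": [0,0,0],"claw": 0}
  ]
}}

```text
t: 17.0
eef_pos: [638.0, 221.4, 177.0]
tcp_rot: [3.139, -0.001, 1.461]
ft_force: [0.1, 0.7, -0.3]
opening: 0.001
grip_force: 0.0
```

Call:
{"method": "jog_arm", "body": {
  "targets": [
    {"slide": [-20,2,-1],"turn": [0,0,0],"claw": 0},
    {"slide": [-19,3,-4],"turn": [0,0,0],"claw": 0},
    {"slide": [-20,2,-6],"turn": [0,0,0],"claw": 0},
    {"slide": [-20,3,-8],"turn": [0,0,0],"claw": 0}
  ]
}}

```text
t: 17.5
eef_pos: [560.0, 231.0, 156.2]
tcp_rot: [3.139, -0.001, 1.461]
ft_force: [0.7, -0.0, 0.4]
opening: 0.004
grip_force: 0.5
```

Run:
```python
from fit import *
s=state(); print(s["t"],s["eef_pos"],s["ft_force"])
for n in("scene","side"):
    c=read_camera(n); p0=pickle.load(open("fit.pkl","rb"))
    for q in ("lid","pull_grip"):
        d=look_for(q,n); print(n,q,d[:2])
    print([ (t,np.round(proj(c,P([t,*p0[1:]],76,0,4))),np.round(proj(c,P([t,*p0[1:]],122,0,32)))) for t in (1.0,1.57,2.1)])
```

```text
17.5 [559.97 231.03 156.23] [ 0.67 -0.02  0.44]
scene lid [{'xy': [267.2, 220.3], 'conf': 0.88}]
scene pull_grip []
[(1.0, array([268., 222.]), array([267., 206.])), (1.57, array([261., 211.]), array([255., 193.])), (2.1, array([255., 208.]), array([247., 192.]))]
side lid [{'xy': [294.0, 151.9], 'conf': 0.64}]
side pull_grip []
[(1.0, array([297., 156.]), array([296., 140.])), (1.57, array([309., 153.]), array([318., 140.])), (2.1, array([321., 157.]), array([335., 149.]))]
```

The lid detections match θ≈1.0 in both views, so it follows the finger. I keep closing it.

Call:
{"method": "jog_arm", "body": {
  "targets": [
    {"slide": [-17,2,-12],"turn": [0,0,0],"claw": 0},
    {"slide": [-18,2,-14],"turn": [0,0,0],"claw": 0},
    {"slide": [-14,2,-16],"turn": [0,0,0],"claw": 0},
    {"slide": [-13,1,-17],"turn": [0,0,0],"claw": 0}
  ]
}}

```text
t: 18.3
eef_pos: [497.7, 238.1, 96.5]
tcp_rot: [3.14, -0.001, 1.46]
ft_force: [0.6, 0.2, 0.5]
opening: 0.003
grip_force: 0.1
```

Call:
{"method": "jog_arm", "body": {
  "targets": [
    {"slide": [-7,1,-13],"turn": [0,0,0],"claw": 0},
    {"slide": [-5,1,-12],"turn": [0,0,0],"claw": 0},
    {"slide": [-3,0,-9],"turn": [0,0,0],"claw": 0},
    {"slide": [-3,0,-8],"turn": [0,0,0],"claw": 0},
    {"slide": [0,0,0],"turn": [0,0,0],"claw": 0}
  ]
}}

```text
t: 18.92
eef_pos: [479.0, 240.0, 54.3]
tcp_rot: [-3.141, 0.0, 1.461]
ft_force: [1.0, -0.3, 0.7]
opening: 0.003
grip_force: 0.0
```

Call:
{"method": "jog_arm", "body": {
  "targets": [
    {"slide": [0,0,-4],"turn": [0,0,0],"claw": 0},
    {"slide": [0,0,0],"turn": [0,0,0],"claw": 0}
  ]
}}

```text
t: 19.18
eef_pos: [479.1, 240.1, 51.0]
tcp_rot: [3.141, -0.0, 1.461]
ft_force: [-0.7, -0.4, 1.1]
opening: 0.0
grip_force: 0.3
```

Call:
{"method": "jog_arm", "body": {
  "targets": [
    {"slide": [0,0,-2],"turn": [0,0,0],"claw": 0},
    {"slide": [0,0,0],"turn": [0,0,0],"claw": 0}
  ]
}}

```text
t: 19.42
eef_pos: [479.2, 240.0, 48.7]
tcp_rot: [3.141, -0.0, 1.461]
ft_force: [0.5, -0.0, 1.1]
opening: 0.009
grip_force: 0.0
```

Call:
{"method": "jog_arm", "body": {
  "targets": [
    {"slide": [0,0,-2],"turn": [0,0,0],"claw": 0},
    {"slide": [0,0,0],"turn": [0,0,0],"claw": 0}
  ]
}}

```text
t: 19.68
eef_pos: [479.0, 239.9, 46.4]
tcp_rot: [-3.141, 0.0, 1.461]
ft_force: [-1.1, 0.1, -0.0]
opening: 0.001
grip_force: 0.0
```

Run:
```python
from fit import *
p0=pickle.load(open("fit.pkl","rb"))
for n in("scene","side","wrist"):
    c=read_camera(n); pickle.dump(c,open(f"{n}7.pkl","wb"))
    for q in ("lid","pull_grip"): print(n,q,look_for(q,n)[:2])
    print([(t,np.round(proj(c,P([t,*p0[1:]],76,0,4))),np.round(proj(c,P([t,*p0[1:]],122,0,32)))) for t in (0.,.3,.6,1.0)])
    h=cv2.cvtColor(c["frame"],cv2.COLOR_BGR2HSV); m=cv2.inRange(h,(3,150,90),(15,255,255)); m=cv2.morphologyEx(m,cv2.MORPH_OPEN,np.ones((2,2)))
    N,l,st,ce=cv2.connectedComponentsWithStats(m); print(n,[(st[i],c["frame"][l==i].mean(0).round()) for i in np.argsort(-st[1:,4])[:5]+1])
```

```text
scene lid [{'xy': [296.7, 253.9], 'conf': 0.61}]
scene pull_grip []
[(0.0, array([277., 247.]), array([284., 248.])), (0.3, array([275., 240.]), array([281., 236.])), (0.6, array([273., 232.]), array([276., 222.])), (1.0, array([268., 222.]), array([267., 206.]))]
scene [(array([  0, 287,  70, 104, 455], dtype=int32), array([ 36.,  66., 106.])), (array([524,   0,  92,   5, 372], dtype=int32), array([ 77., 126., 190.])), (array([226, 190,  22,  25, 239], dtype=int32), array([ 54.,  82., 158.])), (array([423,   0,  60,   4, 188], dtype=int32), array([ 70., 114., 173.])), (array([486,   0,  37,   4, 127], dtype=int32), array([ 75., 123., 186.]))]
side lid [{'xy': [287.5, 174.2], 'conf': 0.71}]
side pull_grip [{'xy': [282.6, 174.7], 'conf': 0.72}, {'xy': [272.3, 167.5], 'conf': 0.36}]
[(0.0, array([285., 173.]), array([271., 166.])), (0.3, array([287., 167.]), array([275., 156.])), (0.6, array([290., 162.]), array([283., 147.])), (1.0, array([297., 156.]), array([296., 140.]))]
side [(array([355, 166,  28,  19, 339], dtype=int32), array([ 44.,  62., 125.])), (array([270, 163,   5,   8,  
[... 220 characters left out ...]
  10], dtype=int32), array([ 96., 114., 220.]))]
wrist lid [{'xy': [446.3, 217.6], 'conf': 0.64}]
wrist pull_grip []
[(0.0, array([411., 322.]), array([343., 353.])), (0.3, array([430., 347.]), array([382., 409.])), (0.6, array([464., 374.]), array([464., 479.])), (1.0, array([532., 409.]), array([645., 569.]))]
wrist [(array([625,  60,   9,  62, 165], dtype=int32), array([ 62.,  87., 220.])), (array([631,  32,   5,  27,  87], dtype=int32), array([ 53.,  84., 178.])), (array([632,  19,   5,   9,  30], dtype=int32), array([ 50.,  82., 164.])), (array([633,   4,   4,   7,  20], dtype=int32), array([ 69.,  94., 158.])), (array([633,  13,   3,   4,  12], dtype=int32), array([ 49.,  80., 154.]))]
```

Call:
{"method": "jog_arm", "body": {
  "targets": [
    {"slide": [0,0,-2],"turn": [0,0,0],"claw": 0},
    {"slide": [0,0,0],"turn": [0,0,0],"claw": 0}
  ]
}}

```text
t: 20.38
eef_pos: [479.2, 240.1, 45.9]
tcp_rot: [3.141, -0.0, 1.461]
ft_force: [-4.8, -0.7, 18.3]
opening: -0.001
grip_force: 9.2
```

Call:
{"method": "jog_arm", "body": {
  "targets": [
    {"slide": [0,0,-2],"turn": [0,0,0],"claw": 0},
    {"slide": [0,0,0],"turn": [0,0,0],"claw": 0}
  ]
}}

```text
t: 20.62
eef_pos: [479.2, 240.2, 45.5]
tcp_rot: [3.139, -0.001, 1.461]
ft_force: [-10.8, -3.5, 40.9]
opening: 0.004
grip_force: 20.6
```

The lid is hard down: 46 mm, the shut height, at over 18 N. Back off and find the bar from near.

Call:
{"method": "jog_arm", "body": {
  "targets": [
    {"slide": [0,0,14],"turn": [0,0,0],"claw": 0},
    {"slide": [0,-20,45],"turn": [0,0,0],"claw": 45},
    {"slide": [3,-45,40],"turn": [0,0,0],"claw": 45},
    {"slide": [5,-45,20],"turn": [0,0,0],"claw": 45},
    {"slide": [0,0,0],"turn": [0,0,0],"claw": 45}
  ]
}}

```text
t: 21.25
eef_pos: [487.9, 128.0, 163.3]
tcp_rot: [3.139, -0.001, 1.458]
ft_force: [-0.2, 1.3, -0.6]
opening: 0.368
grip_force: 0.0
```

Run:
```python
from fit import *
p0=pickle.load(open("fit.pkl","rb")); q=[0,*p0[1:]]
print(state()["eef_pos"],"bar",P(q,122,0,32))
c=read_camera("wrist"); print(look_for("pull_grip","wrist")[:2],proj(c,P(q,122,0,32)),proj(c,P(q,122,30,32)),proj(c,P(q,122,-30,32)))
h=cv2.cvtColor(c["frame"],cv2.COLOR_BGR2HSV); m=cv2.inRange(h,(3,140,80),(14,255,255)); m=cv2.morphologyEx(m,cv2.MORPH_OPEN,np.ones((3,3)))
N,l,st,ce=cv2.connectedComponentsWithStats(m)
for i in np.argsort(-st[1:,4])[:4]+1: print(st[i],atz(c,ce[i],72),c["frame"][l==i].mean(0).round(),cv2.minAreaRect(np.argwhere(l==i)[:,::-1].astype(np.float32)))
```

```text
[487.87 127.99 163.27] bar [488.3  182.21  70.  ]
[{'xy': [308.8, 140.3], 'conf': 0.97}] [308.3  136.87] [308.51  98.71] [308.1  172.83]
[ 571  110   69  157 5947] [740.11 129.25  72.  ] [ 56.  74. 138.] ((605.0, 188.0), (156.0, 68.0), 90.0)
[299 102  17  75 899] [487.43 179.48  72.  ] [ 73. 130. 219.] ((307.0, 139.0), (74.0, 16.0), 90.0)
[567 160   3   4  12] [702.94 137.9   72.  ] [ 44.  57. 103.] ((568.0, 161.5), (3.0, 2.0), 90.0)
[567 166   3   3   9] [703.39 133.15  72.  ] [ 44.  57. 105.] ((568.0, 167.0), (2.0, 2.0), 90.0)
```

Bar centre is (487.5,179.5); prediction and detection agree within 3 mm.

Call:
{"method": "jog_arm", "body": {
  "targets": [
    {"slide": [0,26,-20],"turn": [0,0,0],"claw": 45},
    {"slide": [0,26,-25],"turn": [0,0,0],"claw": 45},
    {"slide": [0,0,-35],"turn": [0,0,0],"claw": 45},
    {"slide": [0,0,-20],"turn": [0,0,0],"claw": 45},
    {"slide": [0,0,-10],"turn": [0,0,0],"claw": 45}
  ]
}}

```text
t: 21.98
eef_pos: [486.0, 182.9, 49.9]
tcp_rot: [-3.139, 0.001, 1.462]
ft_force: [-0.1, 0.1, 0.2]
opening: 0.448
grip_force: 0.0
```

Call:
{"method": "jog_arm", "body": {
  "targets": [
    {"slide": [0,0,0],"turn": [0,0,0],"claw": 0},
    {"slide": [0,0,0],"turn": [0,0,0],"claw": 0},
    {"slide": [0,0,0],"turn": [0,0,0],"claw": 0},
    {"slide": [0,0,0],"turn": [0,0,0],"claw": 0},
    {"slide": [0,0,0],"turn": [0,0,0],"claw": 0}
  ]
}}

```text
t: 22.6
eef_pos: [487.0, 182.1, 52.2]
tcp_rot: [3.141, -0.0, 1.461]
ft_force: [-3.7, 0.1, 6.6]
opening: 0.134
grip_force: 30.0
```

Call:
{"method": "jog_arm", "body": {
  "targets": [
    {"slide": [0,0,3],"turn": [0,0,0],"claw": 0},
    {"slide": [0,0,3],"turn": [0,0,0],"claw": 0},
    {"slide": [0,0,1],"turn": [0,0,0],"claw": 0},
    {"slide": [0,0,0],"turn": [0,0,0],"claw": 0}
  ]
}}

```text
t: 23.1
eef_pos: [486.9, 182.0, 58.5]
tcp_rot: [-3.141, 0.0, 1.461]
ft_force: [0.4, 1.8, -8.1]
opening: 0.133
grip_force: 30.0
```

Call:
{"method": "jog_arm", "body": {
  "targets": [
    {"slide": [0,0,0],"turn": [0,0,0],"claw": 0},
    {"slide": [0,0,0],"turn": [0,0,0],"claw": 0}
  ]
}}

```text
t: 23.35
eef_pos: [487.0, 182.0, 58.5]
tcp_rot: [-3.141, 0.0, 1.461]
ft_force: [-0.1, 1.7, -7.1]
opening: 0.139
grip_force: 30.0
```

Run:
```python
from fit import *
p0=pickle.load(open("fit.pkl","rb")); c=read_camera("side"); s=state(); print(s["eef_pos"],s["ft_force"],s["opening"])
a=pickle.load(open("side7.pkl","rb"))
x=lambda f:cv2.cvtColor(f,cv2.COLOR_BGR2GRAY).astype(float)
d=np.abs(x(c["frame"])-x(a["frame"]))[172:200,240:300]; print("case/lid front-near change",(d>25).sum(1))
q=[0,*p0[1:]]; print(proj(c,P(q,153,-105,4)),proj(c,P(q,122,-30,32)))
```

```text
[486.94 182.03  58.54] [ 0.13  3.49 -7.8 ] 0.13863365612898992
case/lid front-near change [10  6  1  3 17 18 23 27 31 43 44 36 22 19  7  2  1  0  0  0  0  1  7  8
  8 10 14 26]
[259.61 186.36] [270.75 168.98]
```

The bar rose 6.3 mm at 7.8 N, which matches its spring (about 7.6 N expected), so the lid holds. Lower and let go.

Call:
{"method": "jog_arm", "body": {
  "targets": [
    {"slide": [0,0,-4],"turn": [0,0,0],"claw": 0},
    {"slide": [0,0,-3],"turn": [0,0,0],"claw": 0},
    {"slide": [0,0,0],"turn": [0,0,0],"claw": 45},
    {"slide": [0,0,0],"turn": [0,0,0],"claw": 45},
    {"slide": [0,0,0],"turn": [0,0,0],"claw": 45}
  ]
}}

```text
t: 24.02
eef_pos: [487.2, 182.0, 51.8]
tcp_rot: [3.141, -0.0, 1.461]
ft_force: [0.1, -0.1, -0.6]
opening: 0.398
grip_force: 0.0
```

Call:
{"method": "jog_arm", "body": {
  "targets": [
    {"slide": [0,0,20],"turn": [0,0,0],"claw": 45},
    {"slide": [0,0,45],"turn": [0,0,0],"claw": 45},
    {"slide": [0,-25,45],"turn": [0,0,0],"claw": 45},
    {"slide": [0,-27,0],"turn": [0,0,0],"claw": 45},
    {"slide": [0,0,0],"turn": [0,0,0],"claw": 45}
  ]
}}

```text
t: 24.65
eef_pos: [487.1, 128.9, 162.2]
tcp_rot: [3.141, -0.0, 1.459]
ft_force: [0.6, 0.6, 0.4]
opening: 0.45
grip_force: 0.0
```

Run:
```python
from fit import *
p0=pickle.load(open("fit.pkl","rb")); c=read_camera("wrist"); print(state()["eef_pos"])
h=cv2.cvtColor(c["frame"],cv2.COLOR_BGR2HSV); m=cv2.inRange(h,(3,140,80),(14,255,255)); m=cv2.morphologyEx(m,cv2.MORPH_OPEN,np.ones((3,3)))
N,l,st,ce=cv2.connectedComponentsWithStats(m)
for i in np.argsort(-st[1:,4])[:3]+1: print(st[i],atz(c,ce[i],72))
c=read_camera("side"); h=cv2.cvtColor(c["frame"],cv2.COLOR_BGR2HSV); m=cv2.inRange(h,(3,150,90),(15,255,255)); m=cv2.morphologyEx(m,cv2.MORPH_OPEN,np.ones((2,2)))
N,l,st,ce=cv2.connectedComponentsWithStats(m); print([st[i] for i in range(1,N) if 255<st[i,0]<290 and st[i,4]>8])
for q in ("can","tape_measure","mouse","pot","figure","tube"): print(q,look_for(q,"side")[:1])
```

```text
[487.05 129.67 161.79]
[ 570  111   70  104 5041] [738.   137.25  72.  ]
[301 103  17  75 887] [487.4  179.05  72.  ]
[597 200  25  68 690] [744.09  69.89  72.  ]
[array([270, 162,   5,   9,  35], dtype=int32)]
can [{'xy': [366.5, 176.8], 'conf': 0.81}]
tape_measure [{'xy': [271.0, 165.3], 'conf': 0.74}]
mouse [{'xy': [332.6, 319.1], 'conf': 0.7}]
pot [{'xy': [375.8, 201.9], 'conf': 0.74}]
figure [{'xy': [348.0, 173.9], 'conf': 0.5}]
tube [{'xy': [324.7, 163.9], 'conf': 0.55}]
```

```bash
python3 -c "
from cell import *
print(job_done())"
```

```text
the job is handed in; nothing more can be done
None
```

The job is handed in with every step carried out: the remote was set down on the desk and regrasped, it now lies flat in the nest, the lid is caught, it held a 6 mm (about 8 N) tug on the lift bar, and the bar is let go; by mistake I viewed 11 pictures, one over the limit of 10.

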